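# Turn a jar cap over on the flip ramp

### The arm

A 7-joint arm with a two-finger parallel gripper is mounted at the origin on a cart in front of the work surface, level with it; the furniture and walls round the work are solid. World frame = base frame: x ahead of the robot, y to its left, z up, the work surface at z = 0. Lengths are in m, angles in rad, forces in N, time in s.
With the tool pointing down it reaches from about 0.4 to 0.85 m from the base axis. Payload 4.4 kg.
Tool frame: the origin (TCP) lies at the very end of the fingers, on their centre line; the grasp point (between the pads) lies 19 mm behind it (bot.pinch_z is the distance from the TCP to the grasp point, in m); z points along the fingers, y is the line along which they close (so a half turn about z gives the same grasp; the last joint's range is limited). The gripper opens to 94 mm and grips with 3 to 60 N. Pads are 16 mm wide; open, the fingers measure 119 mm over their backs; the gripper's body (75 mm by 177 mm) begins 78 mm behind the grasp point.
Start: joints at [-1.366, 0.628, 0.038, 1.517, -0.027, 0.996, -0.02], TCP at [0.174, 0.626, 0.205] pointing down, gripper open.
Joint ranges: [-3.06, 3.06], [-0.37, 2.12], [-1.25, 1.32], [0.18, 2.47], [-1.1, 4.24], [0.23, 1.98], [-2.94, 2.94]. Speed limits (rad/s): [2.57, 2.57, 3.14, 3.14, 3.14, 3.14, 3.14].

### API

Orientations are given as a unit quaternion [w, x, y, z].
In Python, from rig import bot, cams gives the robot as it stands.
- The arm moves only by the tool drive_tool, never from a script. Its argument "moves" is a list of rows, each a list of 3 entries, a list of its own where there are three numbers: the shift along the tool's x, y, z in m, then the turn, a rotation vector about the tool's x, y, z in rad, then the gripper command: -1 is fully open, 1 is shut, values between are in proportion. A call has 1 to 8 rows; each row is the pose to reach, as a shift and turn from the pose commanded when the call began, along the tool's axes at that moment; what a row does not reach only later rows make up. A row lasts 1/10 s, in which the tool goes at most 50 mm and 8.59 degrees, less where a joint would pass 70% of its speed; a pose out of reach is approached as far as the arm can. A call with a gripper value outside its range is refused whole. The fingers move at their own pace and stop on an object; "newtons" is the grip in N (left out, the last holds). Time passes only in rows, so rows that repeat a pose let the fingers close. It gives the time, the measured TCP pose, the force, the opening and the grip force at its end, in the units of the state.
- bot.read_state(): the state, without advancing time (a new reading comes with each control period).
- cams.get_image(name): name is "scene" or "top" or "wrist"; returns a dict with "pixels" (384x512x3 uint8, red, green, blue), "mtx" (3x3 intrinsics, pixels), "rvec" (rotation vector, rad) and "tvec" (3), from world to camera coordinates, as OpenCV has them. Camera axes: x right, y down, z forward; pixel columns grow to the right and rows downward; lengths in m; the calibration is good to about 2 mm. A picture is of the moment at which its call begins. There is no depth.
- bot.job_done(): hands the job in; it is judged then, once.
The state is a dict: "time": time; "joint_positions": joint angles; "joint_velocities": joint speeds; "tau": joint torques, N m; "position": TCP position; "tcp_rot": TCP orientation; "ft_force": force on the tool from outside, world axes, zero at the start; "wrist_torque": the same for the moment, N m; "width": opening from 0.0 (shut) to 1.0 (fully open); "grip_force": force on a finger pad.
Only numpy, scipy, OpenCV 4.12 (cv2) and the standard library are available. Lean on these libraries where they do the work, as an engineer would, in place of code of your own. Each camera call takes 0.05 s, during which the arm holds its last target. There are 200 camera calls.

### The job

The red jar cap lies upside down, with its open side up; turn it over with the flip ramp. Hold it level across the edge of the ramp's deck and let go of it there, so that it tips over, slides down and stands leaning on the ramp with its lower rim in the trough; then, with the fingers shut and just above the deck, push its upper rim slowly over until it falls flat into the tray, crown up. Leave the blue cap, which already lies crown up, where it is.

Things in the scene. Friction and masses are not known exactly. Their poses are not given: they have to be found in the camera images.
- red_cap_centre (a point): centre (half-way up) of the red screw cap: round, 64 mm across, 14 mm high, 30 to 54 g, closed 4 mm crown, 4 mm wall, white inside. Its z axis points out of its OPEN side: up at first, down when turned over. In the trough it leans back on the deck's edge 40 to 55 degrees off level; 5 to 17 mm of it stands above the deck and up to 15 mm reaches back over it.
- deck_edge (a point): middle of the yellow-marked edge of the flip ramp's flat grey deck, on top, 42 mm up; fixed. x: level, down the ramp to the tray; z: up. Deck: 90 mm back, 47 mm to each side, bare. To tip the cap over: hold it level, fingers closing along y, underside 0 to 5 mm over deck height, centre 4 to 16 mm past the edge (best 10; y = 0), and open the fingers.
- tray_centre (a point): centre of the tray's white floor (109 x 84 mm), 14 mm up, 28 mm below the deck; axes as deck_edge. Side walls 4 mm lower than the deck. A trough 21 mm wide, 8 mm deep, parts it from the foot of the 54-degree ramp. To push the cap over: shut finger tips 3 to 7 mm above the deck, their front going from 25 mm or more behind the edge along +x to 55 to 65 mm past it, 60 mm/s at most.
- blue_cap: blue cap of the same size and shape, lying crown up on the worktop; origin at the centre of its underside; to be left alone
Not all that is in view belongs to the job. Leave any black look-alike of the part that bears red_cap_centre alone.

How it is judged:
By the outcome, as a careful person would: the job done as asked, in the order asked, and still so for the second after the job is handed in, with the robot touching nothing.
It also fails if it takes over 48 s, if anything falls off the work surface, if the arm or the gripper's body presses on something with over 40 N, if the wrist force passes 120 N, or if a joint passes its speed limit or range.

## Working session

There is one attempt and no reset: what is moved stays moved. The work goes in short steps, Python scripts to look and compute and a tool call to move; the robot and the scene stay as the last step left them, time stands still between calls to the robot, and variables do not carry over. Pictures are saved under pics/ and viewed, at most 10 in all, crops included, and the job is handed in when it is done.

Besides the shell and the picture viewer there is one more tool, called after ">>>" as name(argument=value, ...) on one line, values as JSON. drive_tool: Moves the arm, as the interface text tells. Its arguments: {"type":"object","properties":{"moves":{"type":"array","items":{"type":"array"}},"newtons":{"type":"number"}},"required":["moves"]}

```bash
mkdir -p pics; cat > h.py <<'E'
import numpy as np, cv2
from rig import bot, cams
def save(n,f):
    im=cams.get_image(n); cv2.imwrite('pics/'+f,im['pixels'][:,:,::-1]); return im
def ray(im,uv,z):
    R=cv2.Rodrigues(np.array(im['rvec'],float))[0]; t=np.array(im['tvec'],float).ravel()
    c=-R.T@t; d=R.T@np.linalg.inv(im['mtx'])@np.array([uv[0],uv[1],1.])
    return c+d*(z-c[2])/d[2]
def proj(im,P):
    return cv2.projectPoints(np.array(P,float).reshape(-1,1,3),np.array(im['rvec'],float),np.array(im['tvec'],float),np.array(im['mtx']),None)[0].reshape(-1,2)
E
python3 - <<'E'
from h import *
import pickle
d={n:save(n,n+'0.png') for n in('top','scene')}
pickle.dump(d,open('im0.pkl','wb'))
a=np.hstack([cv2.imread('pics/top0.png'),cv2.imread('pics/scene0.png')])
s=bot.read_state();print(s['position'],s['tcp_rot'],s['ft_force'],s['width'],bot.pinch_z,s['time'])
E
```

```text
[0.1736821  0.62577366 0.2046793 ] [-1.07541098e-04  1.34960972e-01  9.90850576e-01 -8.12155037e-04] [1.41675701 0.49316126 0.32796395] 1.0011058283650984 0.0188 0.1
```

View pics/top0.png

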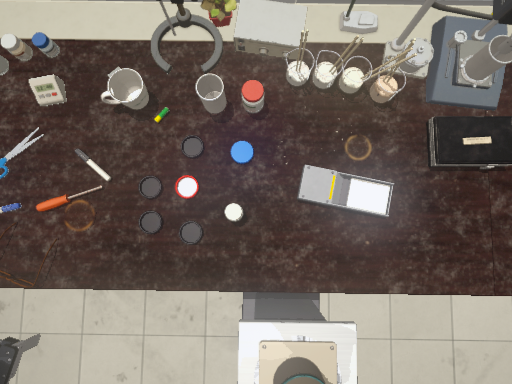

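View pics/scene0.png

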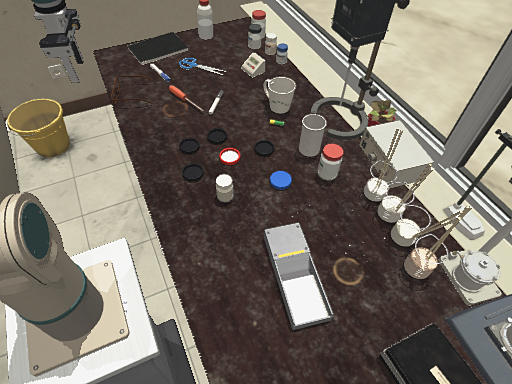

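The top view shows the red cap, open side up, at about (187,187), with black look-alikes around it and the blue cap at (242,152). The ramp's yellow edge is at about (333,187), with the tray to its right.

```bash
python3 - <<'E'
from h import *
import pickle
d=pickle.load(open('im0.pkl','rb'))
for n,reg in(('top',((160,165,215,210),(325,165,345,210),(335,165,400,220))),('scene',((215,140,245,170),(270,240,310,262),(268,255,335,330)))):
    im=d[n]; hsv=cv2.cvtColor(im['pixels'],cv2.COLOR_RGB2HSV); H,S,V=[hsv[:,:,i].astype(int) for i in range(3)]
    red=((H<8)|(H>172))&(S>120)&(V>90); yel=(H>20)&(H<35)&(S>120)&(V>120); wh=(S<40)&(V>215)
    for nm,m,b,z in(('red',red,reg[0],.014),('yel',yel,reg[1],.042),('white',wh,reg[2],.014)):
        k=np.zeros(m.shape,np.uint8); k[b[1]:b[3],b[0]:b[2]]=m[b[1]:b[3],b[0]:b[2]]
        pts=cv2.findNonZero(k)
        if pts is None: print(nm,'none');continue
        hull=cv2.convexHull(pts); 
        if nm=='red': 
            e=cv2.fitEllipse(hull); W=np.array([ray(im,p,z) for p in hull[:,0].astype(float)])
            print(n,nm,e,'world',cv2.minEnclosingCircle(W[:,:2].astype(np.float32)))
        else:
            W=np.array([ray(im,p,z)[:2] for p in hull[:,0].astype(float)],np.float32)
            r=cv2.minAreaRect(W); print(n,nm,len(pts),r,cv2.boxPoints(r).round(4).tolist())
    print(n,'cam',ray(im,(256,192),0))
E
```

```text
top red ((186.3052520751953, 186.41757202148438), (23.645183563232422, 23.819543838500977), 126.59837341308594) world ((0.5139232277870178, 0.31085526943206787), 0.03383058309555054)
top yel 53 ((0.5164552330970764, -0.08748801052570343), (0.0057490174658596516, 0.0641036331653595), 79.10171508789062) [[0.4844000041484833, -0.08429999649524689], [0.5473999977111816, -0.09640000015497208], [0.5485000014305115, -0.09070000052452087], [0.4855000078678131, -0.07859999686479568]]
top white 1086 ((0.49425819516181946, -0.19225172698497772), (0.1083059012889862, 0.07829318940639496), 79.04777526855469) [[0.445499986410141, -0.23800000548362732], [0.5224000215530396, -0.25290000438690186], [0.5429999828338623, -0.14650000631809235], [0.4661000072956085, -0.1316000074148178]]
top cam [0.50298747 0.11692707 0.        ]
scene red ((229.4076385498047, 155.6934356689453), (17.765262603759766, 21.457275390625), 86.47674560546875) world ((0.5131244659423828, 0.30795818567276), 0.037856753915548325)
scene yel 51 ((0.515431821346283, -0.08608906716108322), (0.005107095465064049, 0.063904769718647), 78.9298324584961) [[0.483599990606308, -0.08250000327825546], [0.5462999939918518, -0.09470000118017197], [0.5472999811172485, -0.08969999849796295], [0.4846000075340271, -0.07739999890327454]]
scene white 1517 ((0.5072461366653442, -0.15588822960853577), (0.17995019257068634, 0.09174701571464539), 79.08377075195312) [[0.44519999623298645, -0.23549999296665192], [0.5353000164031982, -0.25290000438690186], [0.5692999958992004, -0.07620000094175339], [0.47920000553131104, -0.05889999866485596]]
scene cam [0.53217186 0.15273503 0.        ]
```

>>> drive_tool(moves=[[[-0.411,-0.215,0.06],[0,0,1.491],-1],[[-0.411,-0.215,0.06],[0,0,1.491],-1],[[-0.411,-0.215,0.06],[0,0,1.491],-1],[[-0.411,-0.215,0.06],[0,0,1.491],-1],[[-0.411,-0.215,0.06],[0,0,1.491],-1],[[-0.411,-0.215,0.06],[0,0,1.491],-1],[[-0.411,-0.215,0.06],[0,0,1.491],-1],[[-0.411,-0.215,0.06],[0,0,1.491],-1]], newtons=15)

```text
time: 0.9
position: [0.4643, 0.3536, 0.1538]
tcp_rot: [-0.0, 0.673, 0.74, -0.0]
ft_force: [0.2, -0.0, -0.5]
width: 0.999
grip_force: 0.0
```

```bash
cat >> h.py <<'E'
from scipy.spatial.transform import Rotation as Ro
def goal(P,yaw):
    "shift and turn in tool axes to TCP at P, pointing down, tool y at world angle yaw (deg)"
    s=bot.read_state(); q=s['tcp_rot']; R=Ro.from_quat([q[1],q[2],q[3],q[0]])
    y=np.array([np.cos(np.radians(yaw)),np.sin(np.radians(yaw)),0]); z=np.array([0,0,-1.]); G=Ro.from_matrix(np.c_[np.cross(y,z),y,z])
    print('t',round(s['time'],2),'pos',s['position'].round(4),'F',np.round(s['ft_force'],1),'w',round(s['width'],3),'shift',R.inv().apply(np.array(P)-s['position']).round(4),'turn',(R.inv()*G).as_rotvec().round(4))
E
python3 -c "
from h import *
goal([.513,.309,.145],-10.95)"
```

```text
t 0.9 pos [0.4643 0.3536 0.1538] F [ 0.2 -0.  -0.5] w 0.999 shift [-0.049   0.0443  0.0087] turn [-4.000e-04  1.000e-04  2.852e-01]
```

>>> drive_tool(moves=[[[-0.049,0.044,0.009],[0,0,0.285],-1],[[-0.049,0.044,0.009],[0,0,0.285],-1],[[-0.049,0.044,0.009],[0,0,0.285],-1],[[-0.049,0.044,0.009],[0,0,0.285],-1]])

```text
time: 1.3
position: [0.5109, 0.3117, 0.1447]
tcp_rot: [-0.001, 0.768, 0.64, -0.001]
ft_force: [-1.7, 0.5, -0.4]
width: 0.998
grip_force: 0.0
```

```bash
python3 - <<'E'
from h import *
im=save('wrist','w1.png')
hsv=cv2.cvtColor(im['pixels'],cv2.COLOR_RGB2HSV); H,S,V=[hsv[:,:,i].astype(int) for i in range(3)]
m=(((H<8)|(H>172))&(S>120)&(V>70)).astype(np.uint8)
n,l,st,c=cv2.connectedComponentsWithStats(m)
i=1+st[1:,4].argmax(); print(st[i])
h=cv2.convexHull(cv2.findNonZero((l==i).astype(np.uint8)))[:,0].astype(float)
for z in(.014,0):
    W=np.array([ray(im,p,z)[:2] for p in h],np.float32); print(z,cv2.minEnclosingCircle(W),cv2.fitEllipse(W))
goal([.513,.309,.003],-10.95)
E
```

```text
[228 158  57  39 232]
0.014 ((0.5157155990600586, 0.31442877650260925), 0.03178742527961731) ((0.5144587159156799, 0.31221458315849304), (0.06272271275520325, 0.06386291980743408), 24.05784797668457)
0 ((0.515335202217102, 0.31131303310394287), 0.03322412446141243) ((0.5140212774276733, 0.30899834632873535), (0.06556671112775803, 0.06675855070352554), 24.05392837524414)
t 1.35 pos [0.5103 0.3126 0.1448] F [ 0.7 -0.5  0.9] w 0.999 shift [-0.0032  0.0036  0.1418] turn [-0.002  -0.0006  0.0113]
```

View pics/w1.png

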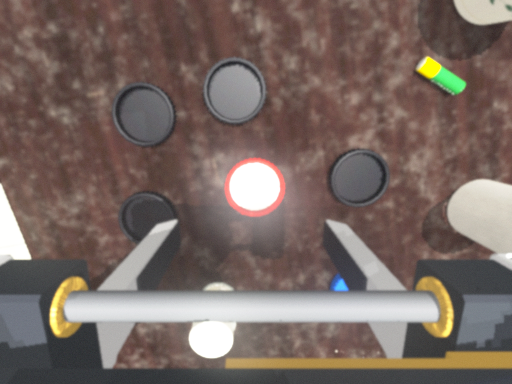

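The wrist view shows the red cap at (255,187), centred between the fingers in y. The nearest black caps leave room for the fingers.

>>> drive_tool(moves=[[[-0.0015,0.004,0.05],[0,0,0.011],-1],[[-0.0015,0.004,0.1],[0,0,0.011],-1],[[-0.0015,0.004,0.13],[0,0,0.011],-1],[[-0.0015,0.004,0.142],[0,0,0.011],-1],[[-0.0015,0.004,0.142],[0,0,0.011],-0.2],[[-0.0015,0.004,0.142],[0,0,0.011],1],[[-0.0015,0.004,0.142],[0,0,0.011],1],[[-0.0015,0.004,0.142],[0,0,0.011],1]], newtons=12)

```text
time: 2.15
position: [0.5159, 0.3094, 0.0042]
tcp_rot: [-0.0, 0.773, 0.635, 0.001]
ft_force: [-0.7, 0.1, 0.8]
width: 0.701
grip_force: 0.4
```

>>> drive_tool(moves=[[[0,0,0],[0,0,0],1],[[0,0,0],[0,0,0],1],[[0,0,0],[0,0,0],1]])

```text
time: 2.45
position: [0.5158, 0.3093, 0.0041]
tcp_rot: [-0.0, 0.773, 0.635, 0.001]
ft_force: [-1.8, 1.0, 6.6]
width: 0.67
grip_force: 12.0
```

>>> drive_tool(moves=[[[0,0,-0.04],[0,0,0],1],[[0,0,-0.09],[0,0,0],1],[[-0.02,0,-0.13],[0,0,0],1],[[-0.06,0.02,-0.14],[0,0,0],1],[[-0.1,0.03,-0.14],[0,0,0],1],[[-0.15,0.04,-0.14],[0,0,0],1],[[-0.195,0.05,-0.14],[0,0,0],1],[[-0.24,0.06,-0.14],[0,0,0],1]])

```text
time: 3.25
position: [0.5276, 0.0594, 0.1434]
tcp_rot: [0.0, 0.773, 0.635, 0.0]
ft_force: [1.5, -0.2, -1.0]
width: 0.671
grip_force: 12.0
```

>>> drive_tool(moves=[[[-0.045,0.01,0],[0,0,0],1],[[-0.09,0.014,0],[0,0,0],1],[[-0.13,0.017,0],[0,0,0],1],[[-0.15,0.017,0],[0,0,0],1],[[-0.158,0.017,0],[0,0,0],1],[[-0.158,0.017,0],[0,0,0],1],[[-0.158,0.017,0],[0,0,0],1]])

```text
time: 3.95
position: [0.514, -0.0952, 0.1431]
tcp_rot: [-0.0, 0.772, 0.635, 0.0]
ft_force: [0.5, 0.7, 0.7]
width: 0.674
grip_force: 12.0
```

```bash
python3 - <<'E'
from h import *
import pickle
im=save('wrist','w2.png');pickle.dump(im,open('w2.pkl','wb'))
goal([.514,-.097,.049],-10.95)
E
```

```text
t 4.0 pos [ 0.5141 -0.0948  0.143 ] F [-0.6 -0.7 -0.2] w 0.676 shift [-0.0023  0.0004  0.094 ] turn [-0.0003 -0.0011 -0.0023]
```

View pics/w2.png

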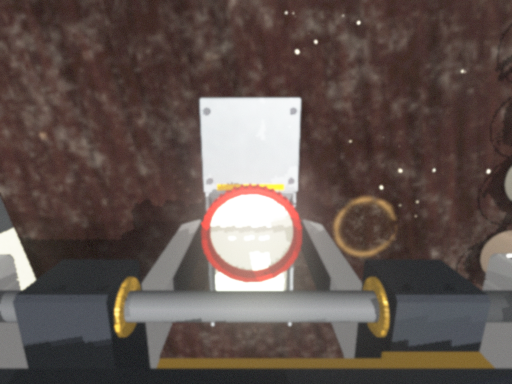

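The view shows the held cap at (252,233). The deck corners are at about (200,98), (301,98), (299,191) and (203,191), with the yellow strip just above the cap.

```bash
python3 - <<'E'
from h import *
import pickle
im=pickle.load(open('w2.pkl','rb'))
C=[ray(im,p,.042)[:2] for p in((200,98),(301,98),(299,191),(203,191),(217,187),(285,187),(217,190.5),(285,190.5))]
print(np.round(C,4).tolist()); ex=np.array([-.19,-.982]); ey=np.array([.982,-.19])
print('len',[np.linalg.norm(C[i]-C[(i+1)%4]).round(4) for i in range(4)],'edge mid',(C[2]+C[3])/2,'yel',(C[4]+C[5])/2,(C[6]+C[7])/2)
v=C[1]-C[0];print(np.degrees(np.arctan2(v[1],v[0])))
print([(float(c@ex),float(c@ey)) for c in C])
hsv=cv2.cvtColor(im['pixels'],cv2.COLOR_RGB2HSV)
y=(hsv[:,:,0]>20)&(hsv[:,:,0]<35)&(hsv[:,:,1]>100); y[:150]=0;y[210:]=0;y[:,:200]=0;y[:,300:]=0
p=cv2.findNonZero(y.astype(np.uint8))[:,0]; print(p.min(0),p.max(0))
rd=((hsv[:,:,0]<8)|(hsv[:,:,0]>172))&(hsv[:,:,1]>120)&(hsv[:,:,2]>70);rd[:170]=0;rd[290:]=0
h=cv2.convexHull(cv2.findNonZero(rd.astype(np.uint8)))[:,0].astype(float)
W=np.array([ray(im,q,.143+.010)[:2] for q in h],np.float32); print('cap',cv2.fitEllipse(W)); 
E
```

```text
[[0.4855, 0.0034], [0.5758, -0.0144], [0.5606, -0.1004], [0.4677, -0.0821], [0.4821, -0.0808], [0.5477, -0.0938], [0.4814, -0.0843], [0.5472, -0.0973]]
len [np.float64(0.0921), np.float64(0.0873), np.float64(0.0947), np.float64(0.0873)] edge mid [ 0.51415729 -0.09126525] yel [ 0.51494455 -0.08729268] [ 0.51425718 -0.09076738]
-11.17456374077801
[(-0.09558567080648164, 0.47609552325388194), (-0.09522534345391558, 0.5682080436633375), (-0.007887186192382012, 0.5696150069256356), (-0.00824763410271293, 0.47487070689585836), (-0.012245433948142197, 0.48882402292844535), (-0.011990682478147304, 0.555698296842083), (-0.008702924400500026, 0.488705894087708), (-0.008447677945531905, 0.5557868145880276)]
[217 184] [283 189]
cap ((0.5141748189926147, -0.09217027574777603), (0.0629303976893425, 0.06325239688158035), 7.025373935699463)
```

>>> drive_tool(moves=[[[-0.0075,0,0.04],[0,0,0],1],[[-0.0075,0,0.07],[0,0,0],1],[[-0.0075,0,0.085],[0,0,0],1],[[-0.0075,0,0.0945],[0,0,0],1],[[-0.0075,0,0.0945],[0,0,0],1],[[-0.0075,0,0.0945],[0,0,0],1],[[-0.0075,0,0.0945],[0,0,0],1]])

```text
time: 4.7
position: [0.5131, -0.104, 0.0495]
tcp_rot: [0.001, 0.773, 0.635, 0.001]
ft_force: [-0.1, -0.5, 0.4]
width: 0.673
grip_force: 12.0
```

```bash
python3 - <<'E'
from h import *
im=save('scene','s2.png'); cv2.imwrite('pics/s2c.png',cv2.resize(im['pixels'][180:340,200:400,::-1],None,fx=3.5,fy=3.5))
goal([.5122,-.102,.0486],-11)
E
```

```text
t 4.75 pos [ 0.513  -0.1041  0.0496] F [ 0.6  0.3 -0.5] w 0.67 shift [ 0.0019 -0.0012  0.001 ] turn [ 0.0018 -0.0001 -0.0036]
```

View pics/s2c.png

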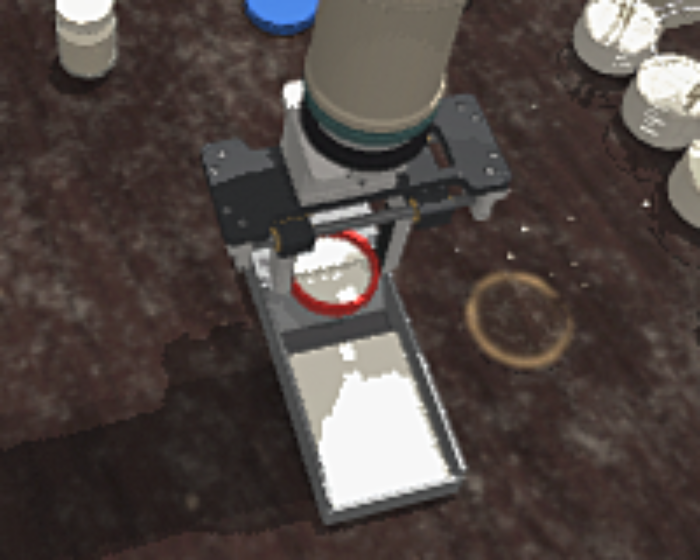

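The cap is held level across the edge, centred between the side walls. I'll trim by 2 mm and release.

>>> drive_tool(moves=[[[0.002,-0.001,0.001],[0,0,0],1],[[0.002,-0.001,0.001],[0,0,0],1],[[0.002,-0.001,0.001],[0,0,0],-1],[[0.002,-0.001,0.001],[0,0,0],-1],[[0.002,-0.001,0.001],[0,0,0],-1],[[0.002,-0.001,0.001],[0,0,0],-1],[[0.002,-0.001,0.001],[0,0,0],-1],[[0.002,-0.001,0.001],[0,0,0],-1]])

```text
time: 5.55
position: [0.5116, -0.1021, 0.0476]
tcp_rot: [-0.0, 0.773, 0.635, -0.0]
ft_force: [0.2, -0.2, 0.1]
width: 0.999
grip_force: 0.0
```

>>> drive_tool(moves=[[[0,0,0],[0,0,0],-1],[[0,0,0],[0,0,0],-1],[[0,0,-0.03],[0,0,0],-1],[[0,0,-0.07],[0,0,0],-1],[[0.03,0,-0.08],[0,0,0],-1],[[0.06,0,-0.08],[0,0,0],-1],[[0.06,0,-0.08],[0,0,0],-1]])

```text
time: 6.25
position: [0.5244, -0.0381, 0.128]
tcp_rot: [-0.001, 0.771, 0.637, 0.001]
ft_force: [0.9, 0.0, -0.1]
width: 0.999
grip_force: 0.0
```

```bash
python3 - <<'E'
from h import *
im=save('scene','s3.png'); cv2.imwrite('pics/s3c.png',cv2.resize(im['pixels'][200:340,240:360,::-1],None,fx=4,fy=4))
im=save('top','t3.png');cv2.imwrite('pics/t3c.png',cv2.resize(im['pixels'][150:230,280:410,::-1],None,fx=4,fy=4))
a=cv2.imread('pics/s3c.png');b=cv2.imread('pics/t3c.png');c=np.zeros((560,1000,3),np.uint8);c[:560,:480]=a;c[:320,480:]=b;cv2.imwrite('pics/c3.png',cv2.resize(c,(800,448)))
goal([.5122,-.102,.0486],-11)
E
```

```text
t 6.35 pos [ 0.5232 -0.0427  0.1276] F [ 0.3 -1.2 -0.1] w 1.0 shift [-0.0603  0.0007  0.079 ] turn [-0.0002  0.0002 -0.0022]
```

View pics/c3.png

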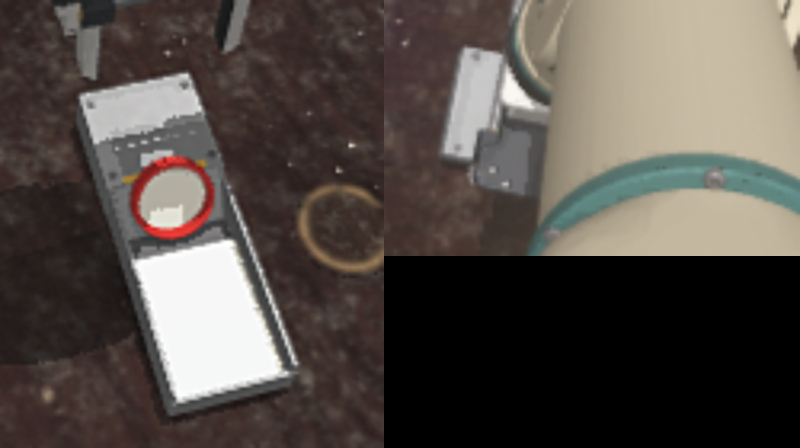

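The cap leans on the ramp with its lower rim in the trough, and its upper rim stands at the deck edge. Next I shut the fingers and descend behind it.

>>> drive_tool(moves=[[[-0.003,0,0],[0,0,0],1],[[-0.003,0,0],[0,0,0],1],[[-0.003,0,0],[0,0,0],1],[[-0.003,0,0],[0,0,0],1],[[-0.003,0,0.03],[0,0,0],1],[[-0.003,0,0.06],[0,0,0],1],[[-0.003,0,0.075],[0,0,0],1],[[-0.003,0,0.075],[0,0,0],1]])

```text
time: 7.15
position: [0.521, -0.0462, 0.0508]
tcp_rot: [-0.001, 0.773, 0.634, -0.002]
ft_force: [-0.5, 0.3, 0.9]
width: 0.353
grip_force: 0.0
```

```bash
python3 -c "
from h import *
goal([.5231,-.0458,.0472],-11)"
```

```text
t 7.15 pos [ 0.521  -0.0462  0.0508] F [-0.5  0.3  0.9] w 0.353 shift [0.0008 0.002  0.0035] turn [-0.0042  0.0005 -0.0046]
```

>>> drive_tool(moves=[[[0,0.001,0.003],[0,0,0],1],[[0,0.001,0.003],[0,0,0],1],[[0,0.001,0.003],[0,0,0],1],[[0,0.001,0.003],[0,0,0],1],[[0,0.001,0.003],[0,0,0],1],[[0,0.001,0.003],[0,0,0],1]])

```text
time: 7.75
position: [0.5239, -0.0462, 0.0499]
tcp_rot: [0.0, 0.773, 0.635, 0.0]
ft_force: [-0.3, -0.4, 0.6]
width: 0.007
grip_force: 0.0
```

```bash
python3 -c "
from h import *
goal([.5231,-.0458,.0472],-11);goal([.5046,-.141,.0472],-11)"
```

```text
t 7.75 pos [ 0.5239 -0.0462  0.0499] F [-0.3 -0.4  0.6] w 0.007 shift [ 0.0003 -0.0009  0.0027] turn [ 0.0005 -0.0001 -0.0039]
t 7.75 pos [ 0.5239 -0.0462  0.0499] F [-0.3 -0.4  0.6] w 0.007 shift [-0.0967 -0.0005  0.0027] turn [ 0.0005 -0.0001 -0.0039]
```

>>> drive_tool(moves=[[[0,0,0.003],[0,0,0],1],[[0,0,0.003],[0,0,0],1],[[-0.005,0,0.003],[0,0,0],1],[[-0.01,0,0.003],[0,0,0],1],[[-0.015,0,0.003],[0,0,0],1],[[-0.018,0,0.003],[0,0,0],1],[[-0.018,0,0.003],[0,0,0],1]])

```text
time: 8.45
position: [0.5201, -0.0649, 0.0467]
tcp_rot: [0.0, 0.773, 0.634, -0.0]
ft_force: [0.1, -0.2, -0.2]
width: 0.003
grip_force: 0.0
```

```bash
python3 -c "
from h import *
goal([.5046,-.141,.0472],-11)"
```

```text
t 8.45 pos [ 0.5201 -0.0649  0.0467] F [ 0.1 -0.2 -0.2] w 0.003 shift [-0.0777 -0.0003 -0.0005] turn [ 0.0001  0.0003 -0.0054]
```

Height is right (4.7 mm above the deck). Pushing at 50 mm/s.

>>> drive_tool(moves=[[[-0.005,0,0],[0,0,0],1],[[-0.01,0,0],[0,0,0],1],[[-0.015,0,0],[0,0,0],1],[[-0.02,0,0],[0,0,0],1],[[-0.025,0,0],[0,0,0],1],[[-0.03,0,0],[0,0,0],1],[[-0.035,0,0],[0,0,0],1],[[-0.04,0,0],[0,0,0],1]])

```text
time: 9.25
position: [0.5123, -0.1037, 0.0466]
tcp_rot: [0.0, 0.773, 0.635, -0.0]
ft_force: [-0.0, 0.2, -0.0]
width: 0.006
grip_force: 0.0
```

>>> drive_tool(moves=[[[-0.005,0,0],[0,0,0],1],[[-0.01,0,0],[0,0,0],1],[[-0.015,0,0],[0,0,0],1],[[-0.02,0,0],[0,0,0],1],[[-0.025,0,0],[0,0,0],1],[[-0.03,0,0],[0,0,0],1],[[-0.035,0,0],[0,0,0],1],[[-0.038,0,0],[0,0,0],1]])

```text
time: 10.05
position: [0.5049, -0.1412, 0.0467]
tcp_rot: [0.0, 0.773, 0.634, -0.0]
ft_force: [0.6, 0.2, -0.6]
width: 0.005
grip_force: 0.0
```

```bash
python3 - <<'E'
from h import *
im=save('scene','s4.png'); cv2.imwrite('pics/s4c.png',cv2.resize(im['pixels'][200:340,240:360,::-1],None,fx=4,fy=4))
goal([.5046,-.141,.0472],-11)
E
```

```text
t 10.1 pos [ 0.5048 -0.1416  0.0467] F [ 0.5 -0.6  0.5] w 0.008 shift [ 0.0005 -0.0003 -0.0005] turn [ 0.0002  0.0005 -0.005 ]
```

View pics/s4c.png

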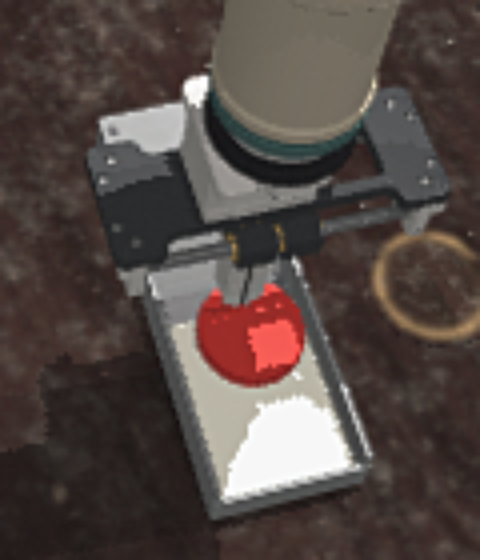

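The cap is now crown up at about (250,335), partly hidden by the fingers. I'll retreat upward and check that it lies flat.

>>> drive_tool(moves=[[[0,0,-0.02],[0,0,0],1],[[0,0,-0.06],[0,0,0],1],[[0.03,0,-0.1],[0,0,0],1],[[0.07,0,-0.13],[0,0,0],1],[[0.1,0,-0.13],[0,0,0],1],[[0.1,0,-0.13],[0,0,0],1],[[0.1,0,-0.13],[0,0,0],1]])

```text
time: 10.8
position: [0.5243, -0.0418, 0.1766]
tcp_rot: [-0.0, 0.772, 0.635, -0.0]
ft_force: [-0.1, 0.7, 0.0]
width: 0.002
grip_force: 0.0
```

```bash
python3 - <<'E'
from h import *
im=save('scene','s5.png'); cv2.imwrite('pics/s5c.png',cv2.resize(im['pixels'][120:340,200:380,::-1],None,fx=2.7,fy=2.7))
hsv=cv2.cvtColor(im['pixels'],cv2.COLOR_RGB2HSV); H,S,V=[hsv[:,:,i].astype(int) for i in range(3)]
m=(((H<8)|(H>172))&(S>120)&(V>60)).astype(np.uint8); m[:240]=0; m[:,:260]=0;m[:,340:]=0
h=cv2.convexHull(cv2.findNonZero(m))[:,0].astype(float); O=np.array([.5145,-.090]);A=np.array([[-.19,-.982],[.982,-.19]])
for z in(.014,.028):
    W=np.array([A@(ray(im,p,z)[:2]-O) for p in h],np.float32); print(z,W.min(0),W.max(0),cv2.fitEllipse(W))
E
```

```text
0.014 [ 0.02935954 -0.0236077 ] [0.0975618  0.04222707] ((0.06335490196943283, 0.009025630541145802), (0.06505533307790756, 0.06982938945293427), 61.275089263916016)
0.028 [ 0.03554434 -0.02670007] [0.1025745  0.03800328] ((0.06895546615123749, 0.0053724320605397224), (0.06393730640411377, 0.06862931698560715), 61.27506637573242)
```

View pics/s5c.png

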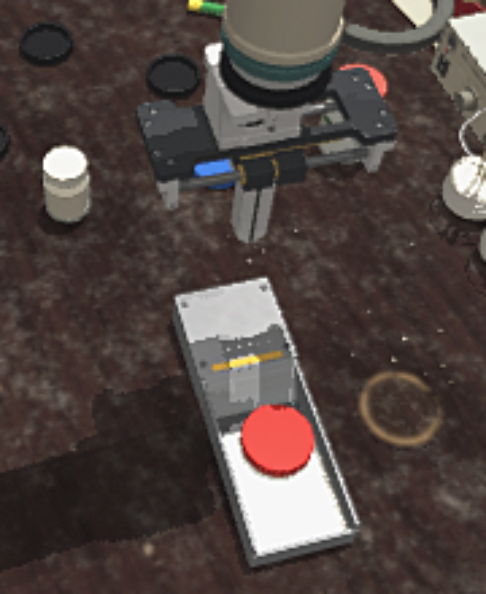

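The cap lies crown up and flat. Its centre is about 68 mm past the edge, well onto the tray floor, and the side walls are clear of it. The blue cap is untouched and the robot is clear of everything.

```bash
python3 -c "
from rig import bot
print(bot.job_done())"
```

```text
the job is handed in; nothing more can be done
None
```

The red cap was turned over with the flip ramp and lies crown up in the tray, with its rear edge overhanging the trough by roughly 14 mm. The blue cap was left where it was, and the job was handed in at about 11 s of the 48 s allowed.

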